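# Set the tube labeller's guide roller with the 16 mm gauge

### The arm

A 6-joint arm with a two-finger parallel gripper is mounted at the origin on the work surface. World frame = base frame: x ahead of the robot, y to its left, z up, the work surface at z = 0. Lengths are in m, angles in rad, forces in N, time in s.
With the tool pointing down it reaches from about 0.4 to 0.925 m from the base axis. Payload 3.4 kg.
Tool frame: the origin (TCP) lies midway between the tips of the shut fingers; the grasp point (between the pads) lies 19 mm behind it; z points along the fingers, y is the line along which they close (so a half turn about z gives the same grasp; the last joint's range is limited). The gripper opens to 85 mm and grips with 20 to 120 N. Pads are 22 mm wide; open, the fingers measure 114 mm over their backs; the gripper's body (76 mm by 85 mm) begins 54 mm behind the grasp point. The pads swing forward as they close: fully open they stand 13 mm farther back than shut.
Start: joints at [-1.397, 0.307, 1.506, -0, 1.328, -0.073], TCP at [0.141, -0.557, 0.231] pointing down, gripper open.
Joint ranges: [-3.12, 3.12], [-1.05, 2.28], [0.14, 2.33], [-1.42, 4.57], [0.1, 2.73], [-2.68, 2.68]. Speed limits (rad/s): [2.57, 2.57, 3.14, 3.14, 3.14, 3.14].

### API

Orientations are given as a unit quaternion [x, y, z, w].
In Python, from rig import sense, cams, bot gives the robot as it stands.
- The arm moves only by the shell command python3 -m handwheel 'ROWS' [OPENING] [FORCE]. ROWS is a JSON object of lists of equal length, an entry for each row: "travel": the shift along the tool's x, y, z in m, a list of three; "twist": the turn about the tool's z in rad. In form: {"travel": [[dx, dy, dz], ...], "twist": [twist, ...]}. A call has 1 to 12 rows; each row shifts and turns the commanded pose from where the row before left it, along the tool's axes as they then stand; what a row does not reach is not made up. A row lasts 1/12 s, in which the tool goes at most 41.7 mm and 7.16 degrees, less where a joint would pass 70% of its speed; a pose out of reach is approached as far as the arm can. A call with a gripper value outside its range is refused whole. OPENING is the closure, from 0 (fully open) to 1 (shut), set as the call begins (- or left out, the last holds). The fingers move at their own pace and stop on an object; FORCE is the grip in N (left out, the last holds). Time passes only in rows, so rows that do not move let the fingers close. It gives the time, the measured TCP pose, the force, the opening and the grip force at its end, in the units of the state.
- sense(): the state, without advancing time (a new reading comes with each control period).
- cams.read_camera(name): name is "side" or "top"; returns the picture (400x640x3 uint8, blue, green, red); there is no depth.
- cams.calibration(name): a dict with "K" (3x3 intrinsics, pixels), "extrinsics" (4x4, takes a point from camera to world coordinates). Camera axes: x right, y up, looking along -z (the intrinsics and any distortion apply to the point x, -y, -z); pixel columns grow to the right and rows downward; lengths in m; the calibration is good to about 2 mm. A picture is of the moment at which its call begins. calibration takes no time and is no camera call.
- bot.hand_in(): hands the job in; it is judged then, once.
The state is a dict: "t": time; "qpos": joint angles; "joint_vel": joint speeds; "tau": joint torques, N m; "position": TCP position; "orientation": TCP orientation; "ft_force": force on the tool from outside, world axes, zero at the start; "torque": the same for the moment, N m; "grip_width": opening from 0.0 (shut) to 1.0 (fully open); "finger_force": force on a finger pad.
Only numpy, scipy, OpenCV 4.12 (cv2) and the standard library are available. Lean on these libraries where they do the work, as an engineer would, in place of code of your own. Each camera call takes 0.05 s, during which the arm holds its last target. There are 200 camera calls.

### The job

The lane on the tube labeller's sloping chute is too wide for the 16 mm tubes. Turn the eccentric bolt to bring its guide roller in until the larger gauge slides past it freely with about 1 mm of play, then prove it: lay the larger gauge in the lane uphill of the roller, nose downhill, slide it down between roller and rail without forcing it, and leave it lying flat with its nose against the stop. Leave the other loose things (smaller gauge, blue rack, spanner, pen) where they are.

Things in the scene. Friction and masses are not known exactly. Their poses are not given: they have to be found in the camera images.
- labeller: Benchtop tube labeller, fixed: white base 190 mm (x) by 350 mm (y), 60 mm high; on it a steel chute deck sloping down at 30 degrees from its high end (towards +y, 240 mm high); below the low end a grey label head 115 mm high with a paper label roll (to 140 mm high) at its +x side. Origin: on the bench, 40 mm from the base's middle towards +y; z up.
- chute: Sloping deck of the labeller. Origin: on the deck surface at the lane face of the fixed rail, level with the bolt. Axes: x across the lane, from rail to roller; y uphill along the lane; z normal to the deck (30 degrees from vertical, leaning to the low end). The deck spans x -53 to 77, y -78 to 200 mm; only the bolt (and a gauge) stands more than 18 mm above it.
- lane_rail (a point): Fixed rail of the lane, aluminium, 10 mm wide, 12 mm high, 255 mm long: middle of its lane face, at the deck. In the chute's frame the face lies at x = 0, from y = -55 to 200 mm. Axes as the chute's.
- lane_side (a point): Infeed side guide, aluminium, opposite the rail uphill of the roller: middle of its lane face, at the deck. 12 mm high; in the chute's frame the face lies at x = 26, from y = 50 to 200 mm. Fixed. Axes as the chute's.
- lane_stop (a point): Stop across the low end of the lane, dark steel, 12 mm high: point on its uphill face at the deck, 8.5 mm from the rail (x = 8.5, y = -55 mm in the chute's frame). Axes as the chute's.
- eccentric (a joint): Angle of the eccentric bolt about the deck's normal, rad, counter-clockwise seen from above positive, from -3.14 to 3.14. Its axis is at x = 24.6, y = 0 mm in the chute's frame. Clear gap between roller and rail in mm = 14.6 + 6 cos(angle): 20.6 (widest) at 0, 17.0 at 1.16 or -1.16, 16.0 at 1.34 or -1.34; either way serves. Stays where left (friction 0.12 N m).
- bolt_head (a point): Point on the eccentric bolt's axis, inside its steel wing head, 40 mm above the deck: the place to grip. The wing is a block 34 mm long (this frame's x), 12 mm thick (y), from 21.5 to 46.5 mm above the deck; grip it across its thickness. x is the direction of the throw (a black dot on the wing's top marks that end); z is the bolt's axis, normal to the deck.
- guide_roller: White plastic guide roller, 20 mm in diameter, top 17 mm above the deck, spinning freely on the eccentric bolt, 6 mm off the bolt's axis. Origin on the roller's own axis at the deck; its x in the chute's frame less 10 mm is the gap of the lane.
- gauge: The larger setting gauge, loose, 0.15 kg: aluminium bar 150 mm long (x), 16 mm wide (y), 14 mm high, with a round nose at +x, and an upright grey grip near the tail. Origin: centre of its underside; z up. On the 30 degree deck it may stay put or slide down by itself when let go.
- gauge_grip (a point): Place to hold the larger gauge: 46 mm above its underside, 50 mm behind its middle (25 mm from the tail). The grip is a block 28 mm long (x), 12 mm thick (y), reaching from the bar to 62 mm above the underside; grip it across its thickness.
- gauge_nose (a point): Tip of the larger gauge's round nose, at the underside.
- gauge_tail (a point): Middle of the larger gauge's tail end, at the underside.
- small_gauge: The smaller gauge for other tubes, loose, not wanted here: same shape, bar 110 mm long, 12 mm wide, 12 mm high, same grip. Origin: centre of its underside.
- microtube_rack: Blue microtube rack, 100 x 220 mm, 26 mm high (a few tubes to 38 mm). Origin: centre of its underside.
- spanner: Steel spanner lying flat, 150 mm long (x), 8 mm high. Origin: centre of its underside.
- marker: Marker pen lying flat, 120 mm long (x), 10 mm thick. Origin: centre of its underside.

How it is judged:
On the way, in this order (a step that is already met when the one before it is completed fails the run):
1. with the gap set between 15.9 and 18.1 mm, the larger gauge is in the lane uphill of the roller, nose downhill (nose 18 to 110 mm uphill of the bolt and within 10 mm of the deck) (x of guide_roller in the frame of chute between 0.0259 and 0.0281 m and x of gauge_nose in the frame of chute between 0.003 and 0.023 m and y of gauge_nose in the frame of chute between 0.018 and 0.11 m and z of gauge_nose in the frame of chute between -0.004 and 0.01 m and y of gauge_tail in the frame of chute between 0.12 and 0.3 m), for 0.1 s.
2. the gauge's nose has passed between roller and rail (x of guide_roller in the frame of chute between 0.0259 and 0.0281 m and x of gauge_nose in the frame of chute between 0.003 and 0.018 m and y of gauge_nose in the frame of chute between -0.058 and -0.022 m and z of gauge_nose in the frame of chute between -0.004 and 0.01 m), for 0.1 s.
At the end, for the whole second after the job is handed in: The gap between roller and rail is 15.9 to 18.1 mm; the larger gauge lies flat on the deck (both ends within 4 to 5 mm of it) between rail and roller, nose downhill and within 7 mm of the stop, at rest (x of guide_roller in the frame of chute between 0.0259 and 0.0281 m and x of gauge_nose in the frame of chute between 0.003 and 0.018 m and y of gauge_nose in the frame of chute between -0.058 and -0.048 m and z of gauge_nose in the frame of chute between -0.003 and 0.004 m and x of gauge_tail in the frame of chute between 0.003 and 0.023 m and z of gauge_tail in the frame of chute between -0.003 and 0.005 m and linear speed of gauge below 0.02 m/s); the robot touches nothing.
It fails at once if the gauge is forced against the guide roller (more than 20 N) (contact force between gauge and guide_roller above 20 N).
It fails at once if one of the other things (small gauge, blue microtube rack, spanner, marker pen) is shifted by more than 30 mm (distance of any of small_gauge, microtube_rack, spanner, marker from where it was at the start of the episode above 0.03 m).
It also fails if it takes over 72 s, if anything falls off the work surface, if the arm or the gripper's body presses on something with over 40 N, if the wrist force passes 120 N, or if a joint passes its speed limit or range.

## Working session

There is one attempt and no reset: what is moved stays moved. The work goes in short steps, Python scripts to look and compute and a shell command to move; the robot and the scene stay as the last step left them, time stands still between calls to the robot, and variables do not carry over. Pictures are saved under pics/ and viewed, at most 10 in all, crops included, and the job is handed in when it is done.

```bash
ls; mkdir -p pics; python3 - <<'E'
from rig import sense, cams, bot
import cv2, numpy as np
s=sense(); print(s['t'],s['position'],s['orientation'],s['grip_width'])
for n in ('side','top'):
    cv2.imwrite(f'pics/{n}0.png',cams.read_camera(n))
    c=cams.calibration(n); print(n,np.round(c['K'],1).tolist(),np.round(c['extrinsics'],4).tolist(),[k for k in c])
E
```

```text
pics
0.0 [ 0.14089015 -0.55672947  0.23037628] [ 9.92331626e-01  1.23599577e-01 -6.05382594e-05 -1.04157674e-03] 1.001403533812411
side [[504.1, 0.0, 324.5], [0.0, 504.1, 193.0], [0.0, 0.0, 1.0]] [[-0.9392, 0.2361, -0.2492, 0.1947], [-0.3432, -0.6665, 0.6618, 0.8875], [-0.0099, 0.7071, 0.7071, 1.1446], [0.0, 0.0, 0.0, 1.0]] ['K', 'extrinsics']
top [[395.4, 0.0, 321.3], [0.0, 395.4, 193.2], [0.0, 0.0, 1.0]] [[-0.0071, 0.9818, -0.1899, 0.351], [-1.0, -0.0072, 0.0002, -0.0495], [-0.0011, 0.1899, 0.9818, 1.1857], [0.0, 0.0, 0.0, 1.0]] ['K', 'extrinsics']
```

View pics/side0.png

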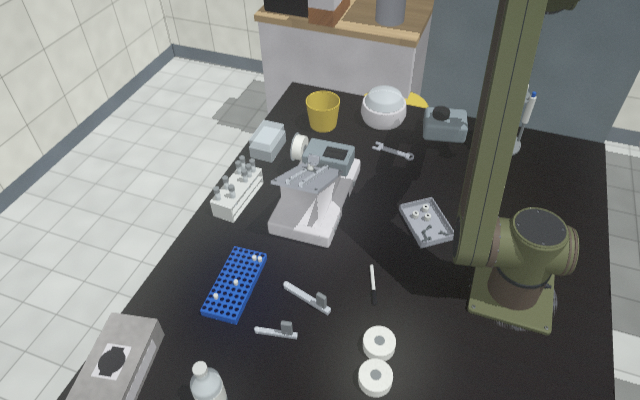

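View pics/top0.png

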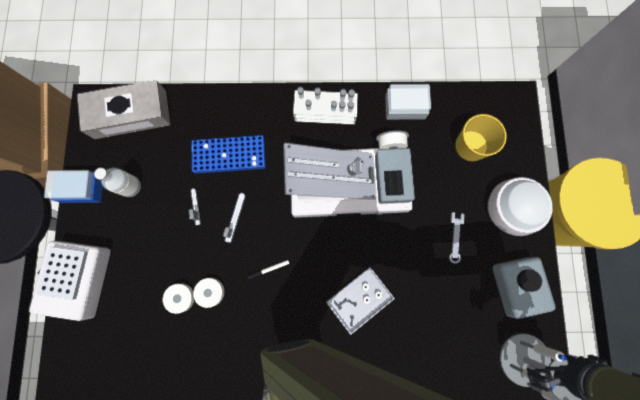

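The side view shows the labeller around (318,190), the blue rack at (235,285), and the two gauges: the larger at (306,297), the smaller at (277,331). In the top view the deck is at (330,172) with its high end left, the larger gauge at (235,217) and the smaller at (195,207). Next I'll look at enlarged crops.

```bash
python3 - <<'E'
import cv2, numpy as np
t=cv2.imread('pics/top0.png'); s=cv2.imread('pics/side0.png')
cv2.imwrite('pics/topA.png',cv2.resize(t[130:225,275:420],None,fx=5.5,fy=5.5,interpolation=cv2.INTER_CUBIC))
a=cv2.resize(s[130:250,255:375],None,fx=5,fy=5,interpolation=cv2.INTER_CUBIC)
cv2.imwrite('pics/sideA.png',a)
b=cv2.resize(s[270:350,245:340],(475,400),interpolation=cv2.INTER_CUBIC);c=cv2.resize(t[180:250,185:250],(325,350),interpolation=cv2.INTER_CUBIC)
m=np.zeros((400,800,3),np.uint8);m[:,:475]=b;m[:350,475:]=c;cv2.imwrite('pics/gA.png',m)
E
```

```text
(no output)
```

View pics/topA.png

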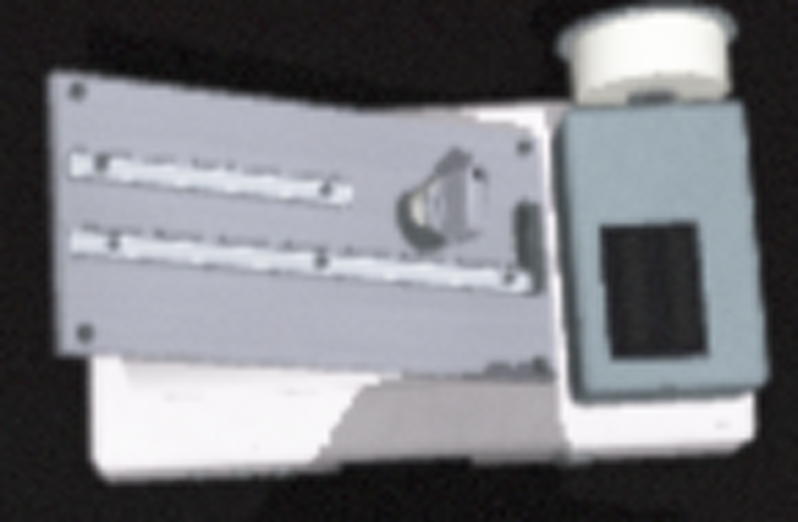

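View pics/sideA.png

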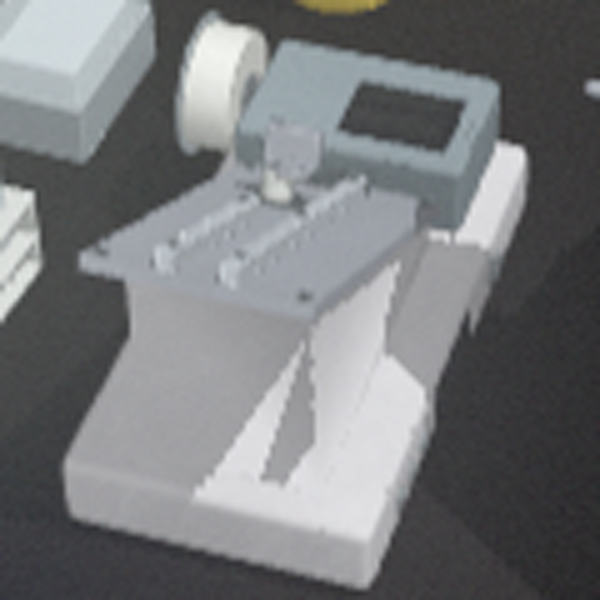

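View pics/gA.png

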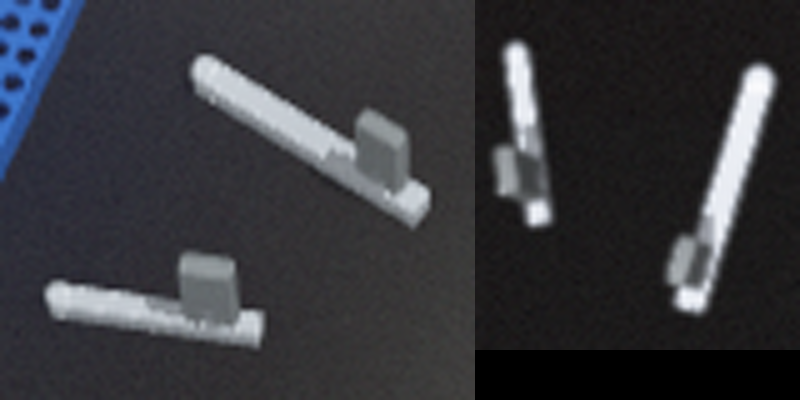

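Top crop: rail from (70,243) to (530,282), side guide from (70,162) to (350,195), wing at (465,200) with its dot at (480,175). Side crop: deck's high corners at (78,262) and (308,318), wing at (293,150). The larger gauge's nose is near (203,65) and its grip top near (383,122) in the gauge crop. Next I'll measure from those.

```bash
cat > h.py <<'E'
import cv2, numpy as np
from rig import sense, cams, bot
CAL={n:cams.calibration(n) for n in ('side','top')}
def ray(n,p):
    K,E=np.array(CAL[n]['K']),np.array(CAL[n]['extrinsics'])
    d=np.linalg.inv(K)@[p[0],p[1],1]; d=E[:3,:3]@(d*[1,-1,-1]); return E[:3,3],d/np.linalg.norm(d)
def onplane(n,p,p0,nrm):
    o,d=ray(n,p); return o+d*np.dot(np.subtract(p0,o),nrm)/np.dot(d,nrm)
def tri(ps,pt):
    (a,d),(b,e)=ray('side',ps),ray('top',pt)
    s=np.linalg.lstsq(np.stack([d,-e],1),b-a,rcond=None)[0]
    p,q=a+d*s[0],b+e*s[1]; return (p+q)/2,np.linalg.norm(p-q)
def proj(n,X):
    K,E=np.array(CAL[n]['K']),np.array(CAL[n]['extrinsics'])
    c=E[:3,:3].T@(np.asarray(X)-E[:3,3]); c=c*[1,-1,-1]; return (K@c)[:2]/c[2]
def sub(img,p):
    g=cv2.cvtColor(img,cv2.COLOR_BGR2GRAY)
    return cv2.cornerSubPix(g,np.float32([[p]]),(3,3),(-1,-1),(3,50,.01))[0,0]
E
cat > m1.py <<'E'
from h import *
S=cv2.imread('pics/side0.png');T=cv2.imread('pics/top0.png')
t=lambda x,y:(275+x/5.5-.4,130+y/5.5-.4); s=lambda x,y:(255+x/5-.4,130+y/5-.4)
for nm,a,b in [('A',s(78,255),t(48,72)),('B',s(308,315),t(57,355))]:
    a2,b2=sub(S,a),sub(T,b)
    print(nm,np.round(a,1),a2,np.round(b,1),b2,*[np.round(x,4) for x in tri(a2,b2)],np.round(tri(a,b)[0],4))
# strips in the top view
g=cv2.cvtColor(T,cv2.COLOR_BGR2GRAY)
for nm,(x0,y0),(x1,y1) in [('rail',t(75,246),t(525,281)),('side',t(75,165),t(345,195))]:
    pts=[]
    for x in np.arange(np.ceil(x0),x1):
        y=y0+(x-x0)*(y1-y0)/(x1-x0); r=np.arange(int(y)-3,int(y)+5); v=g[r,int(x)].astype(float); w=np.clip(v-np.median(v)-12,0,None)
        if w.sum()>20: pts.append((x,(w*r).sum()/w.sum()))
    l=cv2.fitLine(np.float32(pts),cv2.DIST_HUBER,0,.01,.01).ravel(); print(nm,len(pts),l)
    ends=[(x,l[3]+(x-l[2])*l[1]/l[0]) for x in (x0,x1)]; print(np.round(ends,2).tolist())
x,y=t(480,175);print(g[int(y)-6:int(y)+12,int(x)-9:int(x)+8])
E
python3 m1.py
```

```text
A [270.2 180.6] [269.6556  181.42401] [283.3 142.7] [283.68005 142.71568] [0.6649 0.0439 0.235 ] 0.0005 [0.6632 0.0443 0.2391]
B [316.2 192.6] [318.73187 192.80347] [285.  194.1] [285.21677 193.77325] [0.5323 0.0385 0.2329] 0.0042 [0.535  0.0398 0.2327]
rail 78 [9.9591881e-01 9.0253823e-02 3.2320001e+02 1.7651355e+02]
[[288.24, 173.35], [370.05, 180.76]]
side 44 [9.9379164e-01 1.1125728e-01 3.1620001e+02 1.6236942e+02]
[[288.24, 159.24], [337.33, 164.73]]
[[182 183 182 184 182 181 183 183 185 183 182 182 182 184 183 183 178]
 [178 179 180 180 176 165 169 180 183 182 184 186 184 184 185 184 173]
 [180 178 178 175 155 130 134 160 167 180 182 183 182 182 183 183 172]
 [180 180 175 156 127 118 118 127 142 175 180 180 180 180 180 181 177]
 [180 175 156 127 120 118 117 125 145 172 173 180 181 182 181 181 181]
 [178 168 129 120 115 122 125 135 159 142 150 172 181 182 181 182 183]
 [175 156 127 121 126 134 141 154 170 101 117 154 176 178 181 182 182]
 [156 132 145 145 142 140 141 157 181 134 131 149 177 180 180 180 180]
 [138 156 170 155 141 138 142 158 190 182 169 160 178 181 182 179 181]
 [147 182 172 153 140 138 140 155 193 185 177 169 180 180 183 182 180]
 [150 175 165 152 139 140 139 156 193 186 178 170 182 181 181 181 180]
 [153 168 149 161 140 140 141 155 190 185 177 170 179 180 181 182 173]
 [169 172 153 166 144 140 140 159 189 183 179 175 179 179 179 176 153]
 [169 172 161 163 144 140 141 157 186 184 179 175 179 178 177 168 127]
 [160 169 169 160 146 139 140 154 182 184 179 177 179 179 177 167 122]
 [152 163 172 151 141 140 139 150 177 181 180 181 180 178 177 169 120]
 [112 131 157 145 139 141 142 149 163 169 172 178 179 178 176 168 119]
 [ 95 101 115 131 141 141 139 142 138 149 163 175 179 178 177 168 124]]
```

```bash
cat >> h.py <<'E'
def frame(X,Y,yaw,Z=0.140):
    c,s=np.cos(yaw),np.sin(yaw); R=np.array([[c,-s,0],[s,c,0],[0,0,1]])
    a=np.pi/6; return R@np.array([[1,0,0],[0,np.cos(a),-np.sin(a)],[0,np.sin(a),np.cos(a)]]),np.array([X,Y,Z])
def cast(n,p,h,F):  # pixel -> chute coords (mm) on plane z=h mm
    R,o=F; P=onplane(n,p,o+R[:,2]*h/1000,R[:,2]); return R.T@(P-o)*1000
E
cat > m2.py <<'E'
from h import *
X,Y,yaw=0.585,-0.13,0.0
for i in range(30):
    F=frame(X,Y,yaw); r1=cast('top',(288.24,173.35),12,F); r2=cast('top',(370.05,180.76),12,F)
    A=cast('top',(283.5,142.7),0,F);B=cast('top',(285.1,193.9),0,F)
    dx=(r1[0]+r2[0])/2+5; dy=(A[1]+B[1])/2-200; dyaw=-np.arctan2(r1[0]-r2[0],r1[1]-r2[1])
    yaw+=dyaw; v=F[0]@[dx/1000,dy/1000,0]; X+=v[0];Y+=v[1]
F=frame(X,Y,yaw); print('frame',X,Y,yaw); np.save('F.npy',[X,Y,yaw])
for n,p,h in [('top',(288.24,159.24),12),('top',(337.33,164.73),12),('top',(283.5,142.7),0),('top',(285.1,193.9),0),('side',(269.9,181),0),('side',(317.5,192.7),0),('top',(370.05,180.76),12),('top',(361.3,161.1),46.5)]: print(n,p,h,np.round(cast(n,p,h,F),1))
for c in [(24.6,0,0),(24.6,0,46.5),(8.5,-55,12),(24.6+14,0,46.5)]:
    W=F[1]+F[0]@np.array(c)/1000; print(c,np.round(W,4),np.round(proj('top',W),1),np.round(proj('side',W),1))
E
python3 m2.py
```

```text
frame 0.5932360265679483 -0.13233106088224383 0.0370553520723723
top (288.24, 159.24) 12 [ 30.8 194.3  12. ]
top (337.33, 164.73) 12 [30.6 51.6 12. ]
top (283.5, 142.7) 0 [ 76.2 200.3   0. ]
top (285.1, 193.9) 0 [-54.1 199.7   0. ]
side (269.9, 181) 0 [ 74.  208.3  -0. ]
side (317.5, 192.7) 0 [-59. 218.  -0.]
top (370.05, 180.76) 12 [ -5.  -52.6  12. ]
top (361.3, 161.1) 46.5 [36.8 -1.6 46.5]
(24.6, 0, 0) [ 0.6178 -0.1314  0.14  ] [351.1 169.7] [311.7 169.7]
(24.6, 0, 46.5) [ 0.6187 -0.1547  0.1803] [361.1 165.5] [313.9 154.5]
(8.5, -55, 12) [ 0.6037 -0.1856  0.1229] [370.4 176.1] [322.6 163.6]
(38.6, 0, 46.5) [ 0.6327 -0.1541  0.1803] [360.7 160.4] [309.4 153.5]
```

```bash
cat > m3.py <<'E'
from h import *
F=frame(*np.load('F.npy'))
for c in [(77,200,0),(-53,200,0),(0,200,12),(0,-55,12)]:
    print(c,np.round(proj('side',F[1]+F[0]@np.array(c)/1000),1))
S=cv2.imread('pics/side0.png');T=cv2.imread('pics/top0.png')
def bar(img,x0,y0,x1,y1,th):
    g=cv2.cvtColor(img,cv2.COLOR_BGR2GRAY)[y0:y1,x0:x1]; m=(g>th).astype(np.uint8)
    n,l,st,_=cv2.connectedComponentsWithStats(m); 
    return [(st[k,4],np.argwhere(l==k)[:,::-1]+[x0,y0]) for k in range(1,n) if st[k,4]>15]
def rep(nm,n,pts,h):
    W=np.array([onplane(n,p,(0,0,h),(0,0,1))[:2] for p in pts]); l=cv2.fitLine(np.float32(W),cv2.DIST_L2,0,.001,.001).ravel(); d=l[:2]*np.sign(l[0]); u=(W-l[2:])@d; v=(W-l[2:])@[-d[1],d[0]]
    print(nm,n,len(pts),'len',round(np.ptp(u),4),'wid',round(np.ptp(v),4),'ends',np.round(l[2:]+d*u.max(),4),np.round(l[2:]+d*u.min(),4),'ang',round(np.degrees(np.arctan2(d[1],d[0])),1))
for a,p in bar(T,222,185,250,248,150): rep('big','top',p,.014)
for a,p in bar(S,281,278,335,320,150): rep('big','side',p,.014)
X,e=tri((321.2,294.0),(226.4,232.0)); print('grip top',X,e)
E
python3 m3.py
```

```text
(77, 200, 0) [270.  180.1]
(-53, 200, 0) [317.3 190.6]
(0, 200, 12) [298.4 181.8]
(0, -55, 12) [325.2 164.2]
big top 230 len 0.1501 wid 0.0179 ends [0.5799 0.1895] [0.4347 0.2275] ang -14.7
big top 20 len 0.0192 wid 0.0077 ends [0.4717 0.232 ] [0.4532 0.2371] ang -15.3
big side 199 len 0.1037 wid 0.0198 ends [0.5801 0.1867] [0.4798 0.2134] ang -14.9
big side 37 len 0.0208 wid 0.0183 ends [0.4533 0.2303] [0.4346 0.2211] ang 26.2
grip top [0.45812299 0.21963784 0.0671336 ] 0.0013083765565858798
```

```bash
cat >> h.py <<'E'
def togo(x,y,z,yaw=None):
    s=sense(); q=s['orientation']; ps=2*np.arctan2(q[1],q[0]); ps=(ps+np.pi)%(2*np.pi)-np.pi
    w=np.array([x,y,z])-s['position']; c,n=np.cos(ps),np.sin(ps)
    print('t %.2f pos %s yaw %.3f grip %.3f ff %s F %s q6 %.2f'%(s['t'],np.round(s['position'],4),ps,s['grip_width'],np.round(s['finger_force'],1),np.round(s['ft_force'],1),s['qpos'][5]))
    print('  togo tool dx %.4f dy %.4f dz %.4f twist %s'%(w[0]*c+w[1]*n,w[0]*n-w[1]*c,-w[2],None if yaw is None else round(-(yaw-ps),3)))
E
python3 -m handwheel '{"travel": [[0.0331,-0.0163,0],[0.0331,-0.0163,0],[0.0331,-0.0163,0],[0.0331,-0.0163,0],[0.0331,-0.0163,0],[0.0331,-0.0163,0],[0.0331,-0.0163,0],[0.0331,-0.0163,0],[0.0331,-0.0163,0],[0.0331,-0.0163,0],[0.0331,-0.0163,0],[0.0331,-0.0163,0]], "twist": [0,0,0,0,0,0,0,0,0,0,0,0]}' 0.5 30
python3 -m handwheel '{"travel": [[0.0331,-0.0163,0],[0.0331,-0.0163,0],[0.0331,-0.0163,0],[0.0331,-0.0163,0],[0.0331,-0.0163,0],[0,0,0],[0,0,0]], "twist": [0,0,0,0,0,0,0]}'
python3 -c "from h import *; togo(.6185,-.150,.162,.248)"
```

```text
t: 1.1
position: [0.479, -0.2687, 0.231]
orientation: [0.992, 0.124, -0.0, -0.0]
ft_force: [-0.1, -0.3, 0.7]
grip_width: 0.499
finger_force: 0.0
t: 1.68
position: [0.6195, -0.1491, 0.2302]
orientation: [0.992, 0.125, -0.001, -0.0]
ft_force: [-1.1, -0.2, -0.9]
grip_width: 0.503
finger_force: 0.0
t 1.68 pos [ 0.6195 -0.1491  0.2302] yaw 0.251 grip 0.503 ff 0.0 F [-1.1 -0.2 -0.9] q6 1.02
  togo tool dx -0.0012 dy 0.0007 dz 0.0682 twist 0.003
```

```bash

python3 -m handwheel '{"travel": [[-0.0012,0.0007,0.012],[0,0,0.012],[0,0,0.012],[0,0,0.012],[0,0,0.008],[0,0,0.006],[0,0,0.006],[0,0,0]], "twist": [0,0,0,0,0,0,0,0]}'
python3 -m handwheel '{"travel": [[0,0,0],[0,0,0],[0,0,0],[0,0,0],[0,0,0],[0,0,0]], "twist": [0,0,0,0,0,0]}' 1 30
python3 -c "from h import *; togo(.6185,-.150,.162,1.14); cv2.imwrite('pics/s1.png',cams.read_camera('side'))"
```

```text
t: 2.35
position: [0.6165, -0.1521, 0.1622]
orientation: [0.992, 0.123, -0.001, -0.0]
ft_force: [-0.6, 0.4, -0.5]
grip_width: 0.498
finger_force: 0.0
t: 2.85
position: [0.6195, -0.1559, 0.1648]
orientation: [0.992, 0.123, 0.002, 0.004]
ft_force: [0.9, -9.6, -1.4]
grip_width: 0.172
finger_force: 28.8
t 2.85 pos [ 0.6195 -0.1559  0.1648] yaw 0.247 grip 0.172 ff 28.8 F [ 0.9 -9.6 -1.4] q6 1.02
  togo tool dx 0.0004 dy -0.0059 dz 0.0028 twist -0.893
```

```bash

python3 -m handwheel '{"travel": [[-0.0007,0.0029,0],[0,0,0],[0,0,0],[0,0,0],[0,0,0],[0,0,0],[0,0,0],[0,0,0],[0,0,0],[0,0,0],[0,0,0],[0,0,0]], "twist": [-0.1,-0.1,-0.1,-0.1,-0.1,-0.1,-0.1,-0.1,-0.1,0,0,0]}'
python3 -c "from h import *; togo(.6185,-.150,.162,1.14)"
```

```text
t: 3.9
position: [0.6205, -0.1591, 0.1667]
orientation: [0.84, 0.543, 0.001, 0.005]
ft_force: [0.7, -8.9, 5.8]
grip_width: 0.134
finger_force: 29.7
t 3.90 pos [ 0.6205 -0.1591  0.1667] yaw 1.148 grip 0.134 ff 29.7 F [ 0.7 -8.9  5.8] q6 0.11
  togo tool dx 0.0075 dy -0.0055 dz 0.0047 twist 0.008
```

```bash

python3 -m handwheel '{"travel": [[0,0,0],[0,0,0],[0,0,0],[0,0,-0.016],[0,0,-0.016],[0,0,-0.018],[0,0,-0.018],[0,0,-0.018],[0,0,-0.018],[0,0,-0.018],[0,0,0]], "twist": [0,0,0,0,0,0,0,0,0,0,0]}' 0.5 30
python3 -m handwheel '{"travel": [[0.0234,-0.0252,0],[0.0234,-0.0252,0],[0.0234,-0.0252,0],[0.0234,-0.0252,0],[0.0234,-0.0252,0],[0.0234,-0.0252,0],[0.0234,-0.0252,0],[0.0234,-0.0252,0],[0.0234,-0.0252,0],[0.0234,-0.0252,0],[0.0234,-0.0252,0],[0.0234,-0.0252,0]], "twist": [0,0,0,0,0,0,0,0,0,0,0,0]}' 0.2
python3 - <<'E'
from h import *
togo(.459,.221,.28,2.885)
t=cams.read_camera('top');s=cams.read_camera('side'); cv2.imwrite('pics/t2.png',t);cv2.imwrite('pics/s2.png',s)
m=np.zeros((600,800,3),np.uint8)
a=cv2.resize(t[145:195,335:385],(400,400),interpolation=cv2.INTER_CUBIC);b=cv2.resize(s[140:190,290:340],(400,400),interpolation=cv2.INTER_CUBIC)
m[:400,:400]=a;m[:400,400:]=b;cv2.imwrite('pics/w2.png',m[:400])
E
```

```text
t: 4.82
position: [0.6194, -0.1547, 0.2894]
orientation: [0.84, 0.543, 0.002, 0.002]
ft_force: [0.4, 0.1, 1.3]
grip_width: 0.497
finger_force: 0.0
t: 5.82
position: [0.4553, 0.2269, 0.2843]
orientation: [0.84, 0.543, -0.001, -0.0]
ft_force: [0.4, -1.1, 0.6]
grip_width: 0.799
finger_force: 0.0
t 5.82 pos [0.4553 0.2269 0.2843] yaw 1.148 grip 0.799 ff 0.0 F [ 0.4 -1.1  0.6] q6 0.80
  togo tool dx -0.0039 dy 0.0058 dz 0.0043 twist -1.737
```

View pics/w2.png

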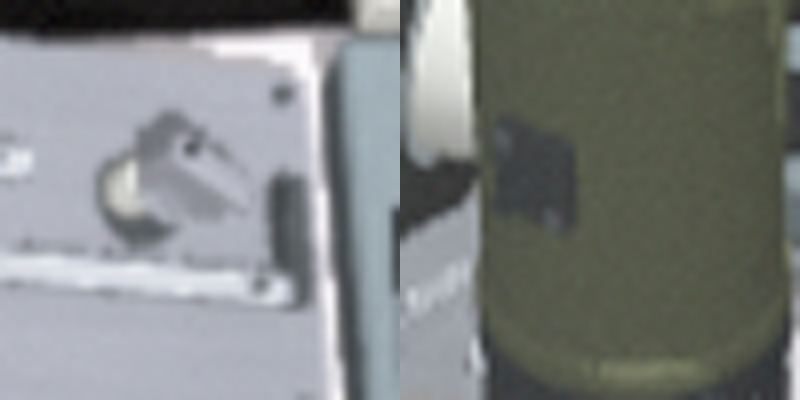

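```bash
python3 - <<'E'
from h import *
F=frame(*np.load('F.npy'))
t=cv2.imread('pics/t2.png')
g=cv2.cvtColor(t,cv2.COLOR_BGR2GRAY); print(g[157:176,348:370])
for p in [(361.3,161.1),(358.5,163.0)]:
    c=cast('top',p,46.5,F); print(c, np.degrees(np.arctan2(c[1],c[0]-24.6)))
# roller: white pixels
for th in (0,45,55,65,75):
    a=np.radians(th); 
    P=lambda c:np.round(proj('top',F[1]+F[0]@np.array(c)/1000),1)
    print(th,'dot',P((24.6+12.3*np.cos(a),12.3*np.sin(a),46.5)),'roller top',P((24.6+6*np.cos(a),6*np.sin(a),17)),'corners',[P((24.6+i*17*np.cos(a)-j*6*np.sin(a),i*17*np.sin(a)+j*6*np.cos(a),46.5)).tolist() for i,j in ((1,1),(1,-1),(-1,-1),(-1,1))])
E
```

```text
[[180 180 181 181 180 180 179 178 179 178 181 180 182 183 185 184 182 182
  185 183 173 131]
 [180 180 181 181 181 181 175 164 164 167 179 180 182 180 180 180 181 181
  181 182 178 163]
 [178 179 179 180 178 175 157 129 126 136 163 180 183 183 182 183 183 182
  184 183 182 181]
 [181 179 179 175 164 153 126 116 118 122 135 162 168 179 182 181 182 184
  182 183 182 183]
 [182 182 182 170 132 124 119 120 125 135 136 126 141 175 179 181 180 180
  180 182 180 182]
 [184 181 180 168 126 117 119 119 139 165 144 117 138 160 166 175 179 181
  181 183 181 182]
 [180 178 165 151 120 117 122 125 147 167 100 105 152 144 138 166 179 182
  181 180 182 182]
 [165 156 138 139 125 122 130 138 160 174 142 144 178 171 144 149 173 182
  183 181 183 182]
 [131 133 151 190 144 136 144 149 154 172 183 187 186 184 175 164 167 173
  182 184 182 177]
 [134 161 189 220 156 145 146 145 146 150 165 184 190 189 183 180 175 164
  179 181 175 152]
 [157 183 204 223 157 146 146 148 144 144 146 156 176 186 190 185 180 175
  174 177 154 102]
 [163 198 206 217 168 157 156 156 151 146 145 146 152 164 182 186 188 181
  1
[... 674 characters left out ...]
808119 -1.64036216 46.5       ] -7.683917600202459
[30.64845522  7.82415534 46.5       ] 52.29422058211792
0 dot [360.8 161. ] roller top [354.5 166. ] corners [[358.8, 159.0], [362.5, 159.5], [363.4, 172.0], [359.6, 171.6]]
45 dot [358.2 162. ] roller top [353.3 166.5] corners [[355.8, 162.1], [358.3, 159.2], [366.3, 168.9], [363.9, 171.8]]
55 dot [357.8 162.5] roller top [353.1 166.8] corners [[355.5, 163.1], [357.5, 159.7], [366.6, 167.9], [364.7, 171.3]]
65 dot [357.5 163.2] roller top [353.  167.1] corners [[355.4, 164.2], [356.8, 160.4], [366.7, 166.8], [365.4, 170.6]]
75 dot [357.3 163.9] roller top [352.9 167.5] corners [[355.5, 165.4], [356.2, 161.2], [366.6, 165.6], [365.9, 169.8]]
```

The wing now lies at an image slope of about 0.69, from (356.6,165) to (363.8,170), with the dot at (358.5,163). That puts the bolt at about 62°, a gap of about 17.4 mm. Next is the larger gauge.

```bash

python3 -m handwheel '{"travel": [[-0.0039,0.0058,0],[0,0,0.01],[0,0,0.01],[0,0,0.01],[0,0,0.01],[0,0,0.01],[0,0,0.01],[0,0,0.01],[0,0,0.01],[0,0,0],[0,0,0],[0,0,0]], "twist": [-0.102,-0.102,-0.102,-0.102,-0.102,-0.102,-0.102,-0.102,-0.102,-0.102,-0.102,-0.102]}' 0.2
python3 -m handwheel '{"travel": [[0,0,0.01],[0,0,0.01],[0,0,0.01],[0,0,0.01],[0,0,0],[0,0,0],[0,0,0]], "twist": [-0.102,-0.102,-0.102,-0.102,-0.105,0,0]}'
python3 - <<'E'
from h import *
togo(.459,.221,.027,2.885)
cv2.imwrite('pics/t3.png',cams.read_camera('top'));s=cams.read_camera('side'); cv2.imwrite('pics/s3.png',cv2.resize(s[180:360,220:400],(720,600)))
E
```

```text
t: 6.92
position: [0.4601, 0.2188, 0.2041]
orientation: [0.373, 0.928, -0.001, -0.001]
ft_force: [-0.3, 0.2, 0.4]
grip_width: 0.805
finger_force: 0.0
t: 7.5
position: [0.4605, 0.219, 0.1647]
orientation: [0.13, 0.992, -0.0, -0.001]
ft_force: [-0.3, 0.2, -1.0]
grip_width: 0.805
finger_force: 0.0
t 7.50 pos [0.4605 0.219  0.1647] yaw 2.882 grip 0.805 ff 0.0 F [-0.3  0.2 -1. ] q6 -0.95
  togo tool dx 0.0019 dy 0.0015 dz 0.1377 twist -0.003
```

View pics/s3.png

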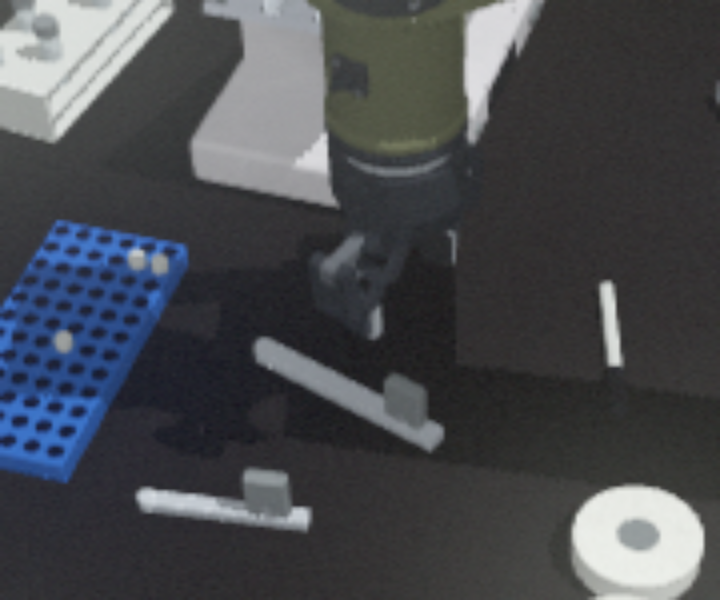

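```bash

python3 -m handwheel '{"travel": [[0.0019,0.0015,0.02],[0,0,0.02],[0,0,0.02],[0,0,0.02],[0,0,0.015],[0,0,0.012],[0,0,0.01],[0,0,0.01],[0,0,0.01],[0,0,0],[0,0,0]], "twist": [0,0,0,0,0,0,0,0,0,0,0]}' 
python3 -m handwheel '{"travel": [[0,0,0],[0,0,0],[0,0,0],[0,0,0],[0,0,0],[0,0,0],[0,0,0],[0,0,0]], "twist": [0,0,0,0,0,0,0,0]}' 1 25
python3 -c "from h import *; togo(.459,.221,.027,2.885)"
```

```text
t: 8.52
position: [0.4591, 0.2213, 0.0279]
orientation: [0.128, 0.992, -0.0, -0.0]
ft_force: [-0.8, 0.3, 0.6]
grip_width: 0.808
finger_force: 0.0
t: 9.18
position: [0.4596, 0.2216, 0.0287]
orientation: [0.128, 0.992, 0.0, 0.0]
ft_force: [-1.1, -0.2, 5.1]
grip_width: 0.136
finger_force: 29.5
t 9.18 pos [0.4596 0.2216 0.0287] yaw 2.885 grip 0.136 ff 29.5 F [-1.1 -0.2  5.1] q6 -0.95
  togo tool dx 0.0004 dy -0.0007 dz 0.0017 twist -0.0
```

```bash

python3 -m handwheel '{"travel": [[0,0,-0.01],[0,0,-0.02],[0,0,-0.022],[0,0,-0.025],[0,0,-0.025],[0,0,-0.025],[0,0,-0.025],[0,0,-0.025],[0,0,-0.025],[0,0,-0.025],[0,0,-0.025],[0,0,-0.015]], "twist": [0,0,0,0,0,0,0,0,0,0,0,0]}' 
python3 -m handwheel '{"travel": [[0,0,0],[0,0,0],[0,0,0],[0,0,0],[0,0,0],[0,0,0],[0,0,0],[0,0,0],[0,0,0],[0,0,0],[0,0,0],[0,0,0]], "twist": [0.1064,0.1064,0.1064,0.1064,0.1064,0.1064,0.1064,0.1064,0.1064,0.1064,0.1064,0.1064]}'
python3 -c "from h import *; togo(.5977,.0182,.292,1.608); cv2.imwrite('pics/t4.png',cams.read_camera('top'))"
```

```text
t: 10.18
position: [0.4595, 0.2215, 0.2983]
orientation: [0.128, 0.992, 0.001, 0.001]
ft_force: [-0.3, -0.3, -1.5]
grip_width: 0.138
finger_force: 28.6
t: 11.18
position: [0.4586, 0.2211, 0.2952]
orientation: [0.696, 0.718, -0.001, -0.0]
ft_force: [0.8, 0.1, -1.8]
grip_width: 0.138
finger_force: 28.5
t 11.18 pos [0.4586 0.2211 0.2952] yaw 1.603 grip 0.138 ff 28.5 F [ 0.8  0.1 -1.8] q6 0.33
  togo tool dx -0.2073 dy 0.1326 dz 0.0032 twist -0.005
```

```bash

python3 -m handwheel '{"travel": [[-0.0173,0.011,0],[-0.0173,0.011,0],[-0.0173,0.011,0],[-0.0173,0.011,0],[-0.0173,0.011,0],[-0.0173,0.011,0],[-0.0173,0.011,0],[-0.0173,0.011,0],[-0.0173,0.011,0],[-0.0173,0.011,0],[-0.0173,0.011,0],[-0.0173,0.011,0]], "twist": [-0.005,0,0,0,0,0,0,0,0,0,0,0]}' 
python3 -m handwheel '{"travel": [[0,0,0],[0,0,0],[0,0,0]], "twist": [0,0,0]}'
python3 - <<'E'
from h import *
togo(.5977,.0182,.272,1.608)
t=cams.read_camera('top');s=cams.read_camera('side');cv2.imwrite('pics/t5.png',t);cv2.imwrite('pics/s5.png',s)
m=np.zeros((520,800,3),np.uint8)
m[:400,:400]=cv2.resize(t[110:210,260:360],(400,400));m[:520,400:]=cv2.resize(s[100:230,250:350],(400,520));cv2.imwrite('pics/c5.png',m)
E
```

```text
t: 12.23
position: [0.5997, 0.0186, 0.2951]
orientation: [0.691, 0.723, -0.0, -0.001]
ft_force: [-1.0, 0.5, -0.5]
grip_width: 0.136
finger_force: 28.5
t: 12.48
position: [0.5991, 0.0198, 0.295]
orientation: [0.692, 0.722, -0.0, -0.001]
ft_force: [0.5, 0.1, -2.2]
grip_width: 0.138
finger_force: 28.6
t 12.48 pos [0.5991 0.0198 0.295 ] yaw 1.614 grip 0.138 ff 28.6 F [ 0.5  0.1 -2.2] q6 -0.08
  togo tool dx -0.0016 dy -0.0015 dz 0.0230 twist 0.006
```

View pics/c5.png

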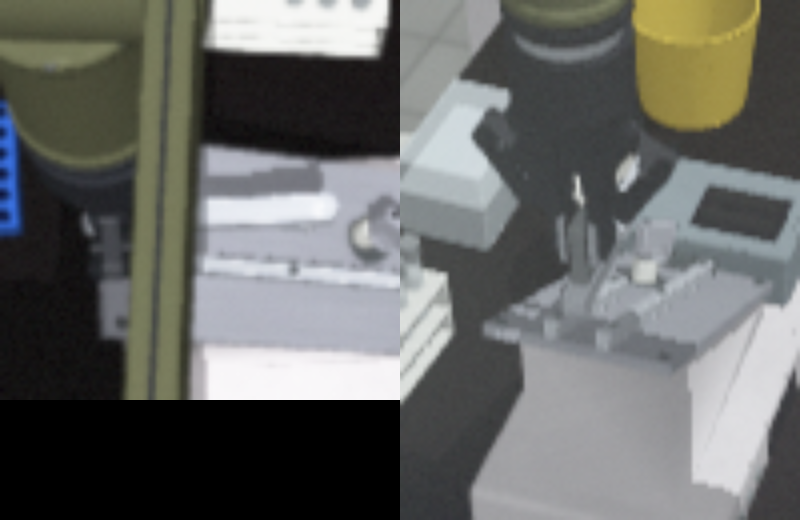

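The larger gauge is held level above the deck, nose downhill near (343.7,161.7) in the top view, over the lane. I'll check its line against the lane.

```bash
cat > m5.py <<'E'
from h import *
F=frame(*np.load('F.npy')); T=cv2.imread('pics/t5.png'); g=cv2.cvtColor(T,cv2.COLOR_BGR2GRAY).astype(float)
L=[]
for x in range(313,341):
    v=g[154:172,x]; k=v.argmax(); r=np.arange(max(0,k-5),min(18,k+6)); w=np.clip(v[r]-195,0,None)
    if w.sum()>50: L.append((x,154+(w*r).sum()/w.sum(),(w>0).sum()))
W=np.array([F[0].T@(onplane('top',p[:2],(0,0,.280),(0,0,1))-F[1])*1000 for p in L])
print(np.round(W[::4],1).tolist(),[l[2] for l in L]); 
print('slope dx/dyh',np.polyfit(W[:,1]*np.cos(np.pi/6)+0*W[:,0],W[:,0],1))
print(g[154:172,[315,325,335]].T.astype(int))
E
python3 m5.py
```

```text
[[11.2, 157.9, 70.5], [10.8, 149.7, 75.3], [10.4, 141.5, 80.0], [9.8, 133.3, 84.7], [10.7, 125.0, 89.5], [11.5, 116.8, 94.2], [11.2, 108.6, 99.0]] [np.int64(6), np.int64(6), np.int64(6), np.int64(6), np.int64(6), np.int64(6), np.int64(6), np.int64(6), np.int64(6), np.int64(6), np.int64(6), np.int64(6), np.int64(7), np.int64(7), np.int64(7), np.int64(7), np.int64(7), np.int64(7), np.int64(7), np.int64(7), np.int64(6), np.int64(6), np.int64(6), np.int64(6), np.int64(6), np.int64(6), np.int64(6), np.int64(7)]
slope dx/dyh [-9.13182631e-03  1.17680707e+01]
[[127 119 121 122 131 187 236 232 234 234 233 219 171 168 182 185 186 184]
 [121 120 120 123 144 198 233 236 237 238 238 228 171 177 185 183 182 183]
 [119 121 119 128 188 240 238 239 239 237 224 186 176 165 180 185 184 181]]
```

```bash

python3 -m handwheel '{"travel": [[-0.0015,-0.001,0.006],[0,0,0.006],[0,0,0.006],[0,0,0.004],[0,0,0],[0,0,0]], "twist": [0.006,0,0,0,0,0]}' - 20
for i in 1 2; do python3 -m handwheel '{"travel": [[0,0,0.001],[0,0,0.001],[0,0,0]], "twist": [0,0,0]}'; done
python3 -c "from h import *; togo(.5977,.0182,.2687,1.608)"
```

```text
t: 13.08
position: [0.5986, 0.0181, 0.2727]
orientation: [0.694, 0.72, -0.0, -0.0]
ft_force: [0.0, -0.0, -1.8]
grip_width: 0.135
finger_force: 28.5
t: 13.33
position: [0.5991, 0.018, 0.2714]
orientation: [0.694, 0.72, 0.0, 0.0]
ft_force: [0.3, -0.0, -2.0]
grip_width: 0.136
finger_force: 28.5
t: 13.58
position: [0.5989, 0.0179, 0.2691]
orientation: [0.694, 0.72, -0.0, -0.0]
ft_force: [0.3, -0.0, -1.5]
grip_width: 0.135
finger_force: 28.5
t 13.58 pos [0.5989 0.0179 0.2691] yaw 1.607 grip 0.135 ff 28.5 F [ 0.3 -0.  -1.5] q6 -0.08
  togo tool dx 0.0003 dy -0.0011 dz 0.0004 twist -0.001
```

```bash

for i in 1 2 3; do python3 -m handwheel '{"travel": [[0,0,0.001],[0,0,0]], "twist": [0,0]}' 1 20 | egrep 'posi|ft_f|finger'; done
```

```text
position: [0.5989, 0.018, 0.2681]
ft_force: [-0.4, 0.2, -3.0]
finger_force: 28.5
position: [0.5989, 0.018, 0.2671]
ft_force: [0.9, 0.6, -2.0]
finger_force: 28.5
position: [0.5989, 0.018, 0.2661]
ft_force: [-0.3, -1.4, -2.0]
finger_force: 28.5
```

```bash

for i in 1 2 3 4 5; do python3 -m handwheel '{"travel": [[0,0,0.001],[0,0,0]], "twist": [0,0]}' | egrep 'posi|ft_f'; done
```

```text
position: [0.5989, 0.018, 0.2651]
ft_force: [-0.2, 0.4, -1.8]
position: [0.5989, 0.018, 0.2641]
ft_force: [-0.1, -0.2, -1.3]
position: [0.5989, 0.018, 0.2631]
ft_force: [-1.0, -0.1, -1.7]
position: [0.5989, 0.018, 0.2621]
ft_force: [-0.2, -0.1, -0.7]
position: [0.599, 0.018, 0.2612]
ft_force: [0.2, -0.7, -1.9]
```

```bash
python3 - <<'E'
from h import *
F=frame(*np.load('F.npy'))
s=cams.read_camera('side');t=cams.read_camera('top');cv2.imwrite('pics/t6.png',t);cv2.imwrite('pics/s6.png',s)
m=np.zeros((500,800,3),np.uint8);m[:,:500]=cv2.resize(s[150:200,270:320],(500,500),interpolation=cv2.INTER_CUBIC)
m[:300,500:]=cv2.resize(t[145:195,310:360],(300,300),interpolation=cv2.INTER_CUBIC);cv2.imwrite('pics/c6.png',m)
for nm,P in [('tailunder',(.598,.018+.0256,.2612-.0287)),('grip top',(.599,.018,.2612-.0287+.062)),('nose under',(.603,.018-.1244,.2325))]: print(nm,np.round(proj('side',P),1),np.round(proj('top',P),1))
print('edge',np.round(proj('side',F[1]+F[0]@np.array([10.5,200,0])/1000),1))
E
```

```text
tailunder [293.5 188. ] [283.6 168.7]
grip top [295.7 163.8] [292.1 161.5]
nose under [312.5 152.1] [343.9 166.3]
edge [293.9 185.4]
```

View pics/c6.png

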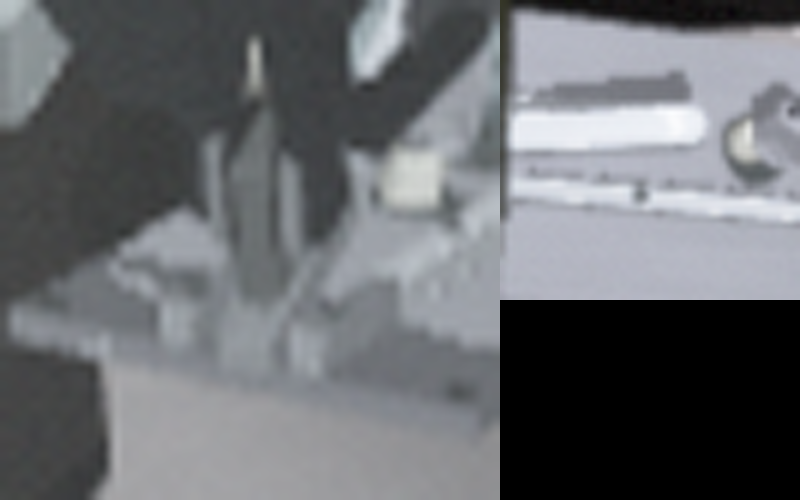

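The side crop shows the tail at (245,370) right at the deck's edge, between the rail end (310,340) and the side guide end (180,320). The deck sits slightly lower than I assumed, so I'll keep lowering.

```bash

for i in 1 2 3 4; do python3 -m handwheel '{"travel": [[0,0,0.001],[0,0,0]], "twist": [0,0]}' | egrep 'posi|ft_f'; done
```

```text
position: [0.5991, 0.018, 0.2609]
ft_force: [-0.6, -0.2, 1.9]
position: [0.5991, 0.0179, 0.2607]
ft_force: [-1.7, -0.1, 6.5]
position: [0.5991, 0.0179, 0.2605]
ft_force: [-2.8, -0.4, 9.5]
position: [0.5992, 0.0178, 0.2604]
ft_force: [-3.3, -1.2, 13.7]
```

```bash

python3 -m handwheel '{"travel": [[-0.002,0,0.0011],[-0.0019,0,0.0011],[-0.0019,0,0.0013],[-0.0019,0,0.0012],[0,0,0]], "twist": [0,0,0,0,0]}'
python3 -c "from h import *; togo(.5977,.0182,.2687,1.608);cv2.imwrite('pics/s7.png',cams.read_camera('side'));cv2.imwrite('pics/t7.png',cams.read_camera('top'))"
```

```text
t: 16.1
position: [0.5993, 0.01, 0.2555]
orientation: [0.694, 0.72, 0.001, 0.001]
ft_force: [-5.2, -1.6, 12.6]
grip_width: 0.132
finger_force: 32.3
t 16.10 pos [0.5993 0.01   0.2555] yaw 1.607 grip 0.132 ff 32.3 F [-5.2 -1.6 12.6] q6 -0.09
  togo tool dx 0.0083 dy -0.0014 dz -0.0132 twist -0.001
```

```bash

python3 -m handwheel '{"travel": [[-0.0017,-0.001,0.0014],[-0.0017,0,0.0014],[-0.0017,0,0.0016],[-0.0016,0,0.0016],[0,0,0]], "twist": [0,0,0,0,0]}'
python3 -m handwheel '{"travel": [[-0.0015,0,0.0017],[-0.0014,0,0.0017],[-0.0013,0,0.0018],[-0.0013,0,0.0018],[0,0,0]], "twist": [0,0,0,0,0]}'
cat > m7.py <<'E'
from h import *
import sys
F=frame(*np.load('F.npy')); togo(.5977,.0182,.2687,1.608)
T=cams.read_camera('top'); S=cams.read_camera('side'); cv2.imwrite('pics/t8.png',T);cv2.imwrite('pics/s8.png',S)
g=cv2.cvtColor(T,cv2.COLOR_BGR2GRAY); print(g[156:182,312:352:2])
E
python3 m7.py
```

```text
t: 16.62
position: [0.5994, 0.0028, 0.2492]
orientation: [0.694, 0.72, 0.001, 0.002]
ft_force: [-2.0, -2.0, 9.8]
grip_width: 0.135
finger_force: 33.0
t: 17.03
position: [0.5996, -0.003, 0.2421]
orientation: [0.694, 0.72, 0.001, 0.002]
ft_force: [-2.1, -3.3, 9.4]
grip_width: 0.137
finger_force: 33.2
t 17.03 pos [ 0.5996 -0.003   0.2421] yaw 1.607 grip 0.137 ff 33.2 F [-2.1 -3.3  9.4] q6 -0.11
  togo tool dx 0.0212 dy -0.0012 dz -0.0266 twist -0.001
[[112 106  76 112 112  83 178 183 182 182 182 180 182 180 181 181 180 180
  181 179]
 [112 105  78 112 110  85 178 183 184 182 181 181 179 178 180 182 179 179
  179 179]
 [114 105  82 113 110  92 182 185 184 182 183 181 181 179 180 179 179 178
  180 180]
 [113 105  84 114 112  93 183 186 185 185 182 182 181 181 180 180 179 180
  180 180]
 [113 106  81 110 110  90 172 185 185 183 185 181 181 182 182 180 182 181
  180 180]
 [114 104  87 115 113 105 176 186 178 170 172 179 171 182 184 182 182 182
  180 182]
 [113 104  90 114 110 132 223 207 186 174 179 162 157 177 183 183 183 183
  183 181]
 [113  99  93 113 107 128 225 225 223 221 223 143 193
[... 862 characters left out ...]
 182 182
  145  96]
 [112  68 112 113  95 168 205 211 199 211 213 221 220 178 180 180 178 181
  167 109]
 [112  70 112 113  99 177 195 174 176 201 188 206 198 146 166 167 167 178
  166 143]
 [111  74 112 113  97 211 217 216 219 226 176 175 185 166 175 174 159 178
  145 155]
 [109  72 112 113  86 217 220 220 220 220 157 157 220 218 227 222 205 199
  171 170]
 [108  74 112 112  83 211 200 205 206 215 171 183 222 222 224 224 223 222
  220 222]
 [110  74 113 112  84 167 153 173 174 190 186 208 201 210 214 219 222 228
  223 224]
 [109  75 113 113  80 175 172 174 172 170 171 172 156 175 180 198 206 218
  206 211]
 [106  76 112 113  74 179 182 183 181 180 181 179 171 174 172 171 174 170
  156 175]]
```

```bash
cat > m8.py <<'E'
from h import *
for Z in (.14,.136,.133):
    X,Y,yaw=0.585,-0.13,0.0
    for i in range(30):
        F=frame(X,Y,yaw,Z); r1=cast('top',(288.24,173.35),12,F); r2=cast('top',(370.05,180.76),12,F)
        A=cast('top',(283.5,142.7),0,F);B=cast('top',(285.1,193.9),0,F)
        dx=(r1[0]+r2[0])/2+5; dy=(A[1]+B[1])/2-200; dyaw=-np.arctan2(r1[0]-r2[0],r1[1]-r2[1])
        yaw+=dyaw; v=F[0]@[dx/1000,dy/1000,0]; X+=v[0];Y+=v[1]
    F=frame(X,Y,yaw,Z); print('Z',Z,np.round([X,Y,yaw],4),'A-B',np.round(A-B,1),'sideguide',np.round(cast('top',(337.33,164.73),12,F),1),'railend',np.round(r2,1))
    print('  side A,B',[np.round(proj('side',F[1]+F[0]@np.array(c)/1000),1).tolist() for c in ((77,200,0),(-53,200,0))],'nose',np.round(cast('top',(338.5,171.2),14,F),1),'mid',np.round(cast('top',(326,171.2),14,F),1),
     'TCP',np.round(F[0].T@(np.array([.5996,-.003,.2421])-F[1])*1000,1))
S=cv2.cvtColor(cv2.imread('pics/side0.png'),cv2.COLOR_BGR2GRAY); print(S[174:200,[270,272,275,280,290,300,310,314,316,318]].T)
E
python3 m8.py
```

```text
Z 0.14 [ 0.5932 -0.1323  0.0371] A-B [130.3   0.6   0. ] sideguide [30.6 51.6 12. ] railend [ -5.  -52.6  12. ]
  side A,B [[270.0, 180.1], [317.3, 190.6]] nose [12.6 50.4 14. ] mid [ 9.3 88.7 14. ] TCP [ 11.2 162.8  23.9]
Z 0.136 [ 0.5942 -0.1319  0.0371] A-B [130.9   0.6   0. ] sideguide [30.7 51.  12. ] railend [ -5.  -53.7  12. ]
  side A,B [[269.7, 181.2], [316.9, 191.7]] nose [12.7 49.7 14. ] mid [ 9.3 88.2 14. ] TCP [ 10.1 164.5  27.6]
Z 0.133 [ 0.595  -0.1317  0.0371] A-B [131.3   0.6  -0. ] sideguide [30.8 50.5 12. ] railend [ -5.  -54.6  12. ]
  side A,B [[269.5, 182.0], [316.6, 192.5]] nose [12.8 49.2 14. ] mid [ 9.4 87.8 14. ] TCP [  9.4 165.8  30.3]
[[ 78  76  76  76  74  74  90  96  99  97  87  76  74  71  75  76  75  76
   74  72  74  74  72  74  72  75]
 [ 75  75  76  75  73  99 146 166 167 157 118  73  77  75  76  73  73  72
   72  72  75  75  72  73  72  72]
 [ 76  74  76  98 144 145 111 145 166 165 139  87  74  74  74  74  74  75
   75  75  72  76  73  71  72  70]
 [ 72 133 165 165 166 164 164 163 164 164 165 164 155 142 130 118 118 107
   96  87  76  76  75  93 134 156]
 [163 162 161 165 153 162 171 157 159 153 155 162 165 163 161 159 161 162
  161 162 163 164 163 164 163 163]
 [173 160 174 175 164 167 165 170 188 192 189 186 183 170 165 165 160 154
  155 155 155 156 157 158 160 159]
 [167 178 185 183 172 158 158 151 156 164 162 164 161 162 159 161 162 163
  157 150 147 150 149 150 152 151]
 [193 183 159 159 152 153 160 162 165 164 163 164 163 161 152 141 153 162
  165 155 144 147 149 147 149 151]
 [169 160 169 169 163 162 162 162 162 161 163 162 163 163 141 116 146 162
  163 157 148 146 145 146 147 147]
 [161 159 161 163 160 161 163 162 162 162 161 162 162 161 162 160 155 143
  138 142 149 170 183 183 185 184]]
```

```bash

for i in 1 2 3; do python3 -m handwheel '{"travel": [[0,-0.001,0],[0,0,0]], "twist": [0,0]}' | egrep 'posi|ft_f'; done
```

```text
position: [0.5995, -0.003, 0.2421]
ft_force: [-1.1, -2.8, 8.7]
position: [0.5994, -0.003, 0.2421]
ft_force: [1.7, -3.0, 6.5]
position: [0.5992, -0.003, 0.2422]
ft_force: [2.9, -1.5, 6.4]
```

```bash

for i in 1 2; do python3 -m handwheel '{"travel": [[-0.0022,0,0.00125],[-0.0022,0,0.00125],[-0.0022,0,0.00125],[-0.0022,0,0.00125],[-0.0022,0,0.00125],[-0.0022,0,0.00125],[0,0,0]], "twist": [0,0,0,0,0,0,0]}' | egrep 'posi|ft_f|grip'; done
cat > m9.py <<'E'
from h import *
F=frame(.595,-.1317,.0371,.133); s=sense(); print('TCP chute',np.round(F[0].T@(s['position']-F[1])*1000,1))
T=cams.read_camera('top'); import time; cv2.imwrite('pics/t9_%d.png'%(s['t']*100),T)
g=cv2.cvtColor(T,cv2.COLOR_BGR2GRAY); print(g[164:184,328:374:2])
E
python3 m9.py
```

```text
position: [0.5991, -0.0152, 0.2349]
ft_force: [1.4, -0.5, 6.9]
grip_width: 0.138
position: [0.5996, -0.0284, 0.2273]
ft_force: [1.1, 0.7, 8.6]
grip_width: 0.134
TCP chute [  8.5 136.4  30.2]
[[112 105  80 109 115 220 184 183 183 181 165 137 123 130 162 139 178 147
  174 182 183 183 183]
 [111 105  82 111 116 220 181 180 182 179 132 151 144 145 153 183 186 175
  167 180 183 170 183]
 [111 103  87 111 119 196 181 182 181 171 132 189 157 145 146 164 189 185
  175 179 175 134 165]
 [111 101  92 110 118 168 181 181 182 167 156 203 160 148 145 147 177 189
  181 175 153  99 120]
 [112  98  97 112 112 175 179 177 176 167 164 207 169 156 151 145 152 184
  186 176 127  80 109]
 [110  93  97 110 111 168 167 169 170 167 161 204 176 170 161 146 144 156
  187 169 122  75 106]
 [109  91 101 111 119 177 174 188 185 171 148 198 191 179 161 149 142 146
  168 171 121  74 107]
 [111  87 107 111 131 218 223 236 227 183 117 173 163 168 165 154 145 148
  166 176 120  79 103]
 [110  81 108 112 130 221 224 237 231 205 115 116 111 127 163 174 161 161
  178 177 124  83 103]
 [113  76 108 112 136 222 224 237 23
[... 331 characters left out ...]
176 177 156  79  96]
 [109  74 109 111 152 219 229 225 213 201 169 170 178 159 182 149 162 158
  161 171 148  78  96]
 [108  73 110 111 157 222 223 225 222 223 220 223 228 207 202 179 166 164
  169 170 141  94  95]
 [107  73 110 110 152 208 211 218 222 228 224 223 225 222 222 220 218 219
  219 182 161 148  95]
 [104  76 112 110 131 174 181 196 206 216 204 210 216 221 222 226 223 222
  222 170 159 201 101]
 [105  77 113 111 144 175 172 171 173 170 154 175 185 199 204 218 205 211
  210 176 187 210 104]
 [105  81 112 111 160 181 181 180 180 180 168 172 171 172 172 169 160 178
  182 190 214 190 102]
 [102  82 111 111 174 181 181 181 180 180 178 179 180 179 178 177 169 172
  170 168 172 147 129]]
```

```bash

for i in 1 2 3 4; do python3 -m handwheel '{"travel": [[-0.0017,0,0.001],[-0.0017,0,0.001],[-0.0017,0,0.001],[-0.0017,0,0.001],[-0.0017,0,0.001],[0,0,0]], "twist": [0,0,0,0,0,0]}' | egrep 'posi|ft_f'; done; python3 m9.py | head -1
```

```text
position: [0.6, -0.0368, 0.2225]
ft_force: [1.9, 0.3, 8.2]
position: [0.6003, -0.0454, 0.2175]
ft_force: [2.5, 0.6, 8.3]
position: [0.6007, -0.0539, 0.2126]
ft_force: [2.5, 1.0, 9.6]
position: [0.601, -0.0625, 0.2077]
ft_force: [0.7, 0.2, 8.9]
TCP chute [ 8.6 97.  30.2]
```

```bash

for i in 1 2 3; do python3 -m handwheel '{"travel": [[-0.0017,0,0.001],[-0.0017,0,0.001],[-0.0017,0,0.001],[-0.0017,0,0.001],[-0.0017,0,0.001],[0,0,0]], "twist": [0,0,0,0,0,0]}' | egrep 'posi|ft_f'; done; for i in 1 2 3 4; do python3 -m handwheel '{"travel": [[-0.0009,0,0.0005],[-0.0009,0,0.0005],[0,0,0]], "twist": [0,0,0]}' | egrep 'posi|ft_f'; done; python3 m9.py
```

```text
position: [0.6013, -0.071, 0.2027]
ft_force: [1.2, -0.0, 8.5]
position: [0.6017, -0.0796, 0.1978]
ft_force: [1.3, 0.9, 9.5]
position: [0.602, -0.0881, 0.1928]
ft_force: [1.3, 1.4, 10.7]
position: [0.6021, -0.0897, 0.1919]
ft_force: [0.5, 1.5, 11.5]
position: [0.6022, -0.0915, 0.1909]
ft_force: [0.0, 1.1, 10.5]
position: [0.6022, -0.0932, 0.1899]
ft_force: [1.4, 1.0, 12.0]
position: [0.6023, -0.095, 0.1888]
ft_force: [2.1, 1.5, 10.2]
TCP chute [ 8.7 59.4 30.2]
[[ 39  47  54  70  95  94  91  96  91  61  62  46  33  43 155 142 178  81
   58 107 109  74 106]
 [ 32  47  49  56  68  84  94  99  90  55  45  36  35  67 151 182 185  75
   63 108 107  73 107]
 [ 33  36  50  51  56  64  69  69  58  41  33  33  34  93 146 165 185  73
   63 108 107  70 108]
 [ 46  29  40  52  54  52  49  46  36  36  37  29  48 128 145 148 167  67
   66 111 106  73 109]
 [ 81  28  28  38  48  55  50  41  37  34  34  31  88 151 151 146 138  57
   73 108 105  76 110]
 [105  40  28  31  30  45  48  36  31  29  28  51 147 169 162 147 131  51
   82 109 103  79 110]
 [ 96  56  29  28  24  31  32  26  31  26  40  85 189 
[... 604 characters left out ...]
109 110  72 106 110]
 [146 147 103  72  37  42  70  63  82 193 188 193 219 225 211 202  73  67
  108 107  72 105 108]
 [137 142 113  56  32  46  71  65  91 219 221 223 230 213 197 189  65  70
  107 105  72 108 109]
 [120 128 126  65  30  51  72  66  82 223 223 224 224 223 222 203  56  75
  109 103  76 109 109]
 [117 118 117  84  46  56  72  69  85 212 203 212 215 220 222 211  53  86
  111 101  78 109 106]
 [121 121 119 105  67  69  70  71  78 164 155 176 183 199 206 194  51  95
  111  99  82 108 106]
 [122 119 119 107  60  62  71  69  57 164 170 173 173 172 171 132  49  98
  109  97  89 109 108]
 [122 120 120 108  41  46  72  67  40 143 180 180 179 179 177 119  51 103
  108  89  95 108 113]]
```

```bash

for i in 1 2 3 4; do python3 -m handwheel '{"travel": [[-0.0009,0,0.0005],[0,0,0]], "twist": [0,0]}' | egrep 'posi|ft_f'; done
```

```text
position: [0.6023, -0.0959, 0.1883]
ft_force: [0.8, 1.0, 10.1]
position: [0.6024, -0.0968, 0.1878]
ft_force: [0.5, 0.9, 10.8]
position: [0.6024, -0.0977, 0.1873]
ft_force: [1.6, 2.3, 10.6]
position: [0.6025, -0.0986, 0.1868]
ft_force: [1.3, 0.9, 10.1]
```

```bash

for i in 1 2 3 4 5 6; do python3 -m handwheel '{"travel": [[-0.0009,0,0.0005],[0,0,0]], "twist": [0,0]}' | egrep 'posi|ft_f'; done
```

```text
position: [0.6025, -0.0991, 0.1865]
ft_force: [1.2, 2.2, 11.7]
position: [0.6025, -0.0992, 0.1864]
ft_force: [-0.6, 4.3, 14.3]
position: [0.6025, -0.0992, 0.1864]
ft_force: [-0.4, 7.5, 16.9]
position: [0.6025, -0.0992, 0.1864]
ft_force: [-1.5, 9.8, 18.6]
position: [0.6025, -0.0993, 0.1863]
ft_force: [-2.0, 13.7, 21.9]
position: [0.6025, -0.0993, 0.1863]
ft_force: [-2.1, 15.5, 24.2]
```

```bash

python3 -m handwheel '{"travel": [[0.0018,0,-0.001],[0.0018,0,-0.001],[0,0,0]], "twist": [0,0,0]}' | egrep 'posi|ft_f'
python3 -m handwheel '{"travel": [[0,0,0],[0,0,0],[0,0,0],[0,0,0],[0,0,0],[0,0,0]], "twist": [0,0,0,0,0,0]}' 0.5 20 | egrep 'posi|ft_f|grip'
python3 -m handwheel '{"travel": [[0,0,-0.006],[0,0,-0.01],[0,0,-0.014],[0,0,-0.016],[0,0,-0.016],[0,0,-0.016],[0,0,-0.02],[0,0,-0.02],[0,0,0]], "twist": [0,0,0,0,0,0,0,0,0]}'
python3 -m handwheel '{"travel": [[0.02,-0.03,0],[0.02,-0.03,0],[0.02,-0.03,0],[0.02,-0.03,0],[0.02,-0.03,0],[0.02,-0.03,0],[0.02,-0.03,0],[0.02,-0.03,0],[0,0,0],[0,0,0]], "twist": [0,0,0,0,0,0,0,0,0,0]}'
python3 - <<'E'
from h import *
s=cams.read_camera('side');t=cams.read_camera('top');cv2.imwrite('pics/t10.png',t);cv2.imwrite('pics/s10.png',s)
m=np.zeros((400,800,3),np.uint8);m[:,:400]=cv2.resize(s[135:205,265:335],(400,400),interpolation=cv2.INTER_CUBIC)
m[:,400:]=cv2.resize(t[140:200,315:375],(400,400),interpolation=cv2.INTER_CUBIC);cv2.imwrite('pics/c10.png',m)
E
```

```text
position: [0.6025, -0.0992, 0.1864]
ft_force: [0.5, 3.3, 13.5]
position: [0.599, -0.1006, 0.1821]
ft_force: [-0.1, -0.1, 0.3]
grip_width: 0.499
t: 26.62
position: [0.6018, -0.1011, 0.3065]
orientation: [0.694, 0.72, 0.002, 0.004]
ft_force: [0.0, -0.2, 1.7]
grip_width: 0.494
finger_force: 0.0
t: 27.45
position: [0.352, 0.0513, 0.301]
orientation: [0.693, 0.721, 0.0, 0.001]
ft_force: [0.5, -0.5, 0.6]
grip_width: 0.497
finger_force: 0.0
```

View pics/c10.png

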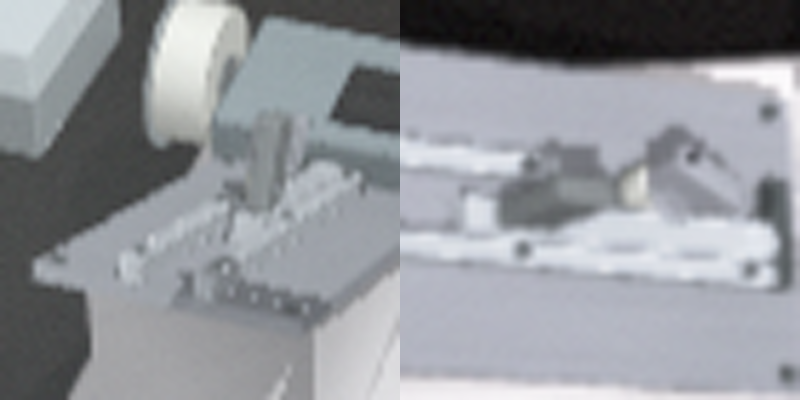

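The gauge lies flat along the rail, between rail and roller, with its nose at (775,240) against the stop in the top crop; the wing is unchanged. I'll make one last numeric check of the bolt angle with averaged frames.

```bash
python3 - <<'E'
from h import *
F=frame(.595,-.1317,.0371,.133)
g=np.mean([cv2.cvtColor(cams.read_camera('top'),cv2.COLOR_BGR2GRAY).astype(float) for _ in range(6)],0)
pts=[]
for y in range(165,171):
    v=g[y,350:368]; k=[i for i in range(2,17) if v[i]<165<=v[i+1] and v[i-1]<165]
    if k: i=k[0]; pts.append((350+i+(165-v[i])/(v[i+1]-v[i]),y))
print(np.round(pts,2).tolist())
C=np.array([cast('top',p,46.5,F)[:2] for p in pts]); C=C[np.array(pts)[:,0]>357.5]; l=cv2.fitLine(np.float32(C),cv2.DIST_L2,0,.01,.01).ravel()
th=np.degrees(np.arctan2(l[1],l[0]))%180; n=np.array([-l[1],l[0]]); print('theta',th,'gap',14.6+6*np.cos(np.radians(th)),'edge dist to axis',abs((l[2:]-[24.6,0])@n))
# nose tip
for x in range(362,376): print(x,g[174:180,x].round().astype(int),end=' ')
print('\nstop',np.round(proj('top',F[1]+F[0]@np.array([8,-55,14])/1000),1))
E
```

```text
[[356.63, 165.0], [358.14, 166.0], [359.45, 167.0], [361.08, 168.0], [362.48, 169.0], [363.92, 170.0]]
theta 63.068283 gap 17.31757 edge dist to axis 5.462547001899015
362 [223 223 221 209 199 221] 363 [223 223 222 218 218 226] 364 [222 223 222 220 220 222] 365 [222 223 224 226 224 206] 366 [225 225 225 226 222 187] 367 [231 231 228 229 210 156] 368 [230 230 228 232 218 170] 369 [220 225 227 228 212 188] 370 [202 216 221 214 188 158] 371 [131 167 192 168 140 121] 372 [103 107 112 106 101  98] 373 [133 121 111 112 112 106] 374 [199 185 168 164 164 155] 375 [230 222 214 204 206 211] 
stop [370.3 176. ]
```

Bolt angle is 63° (gap about 17.3 mm), the gauge's nose sits at the stop, and the arm is clear. Handing in.

```bash
python3 -c "from rig import bot; print(bot.hand_in())"
```

```text
the job is handed in; nothing more can be done
None
```

I set the roller gap to about 17.3 mm (from the camera), slid the larger gauge down past the roller with no noticeable resistance, and left it lying flat with its nose against the stop; the job is handed in, but no verdict came back.

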